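# Put the coffee filter together on the brass thali

## Task

Put the washed steel coffee filter back together on the empty brass thali: stand the receiver upright in the middle of the thali, seat the perforated upper cup fully in its mouth, stand the press inside the upper cup, and close it with the lid, fully home, one part after another in that order. Let go of each part before taking the next, do not touch the plate of ladoos, and leave the tumbler and the jar where they stand.

Things in the scene. Friction and masses are not known exactly. Their poses are not given: they have to be found in the camera images.
- receiver_mid (a point): Receiver, lower cup of the filter: plain straight steel cup, open top, smooth solid floor 3 mm thick; 66 mm across, 78 mm tall, wall 2.5 mm (mouth 61 mm inside), two fine beads 60 and 64 mm up. Stands upright, loose, about 0.13 kg. The point is at its centre, 39 mm above its underside; z is its axis, up; yaw does not matter.
- upper_mid (a point): Upper cup: steel, 64 mm tall, open top; foot 12 mm tall tapering from 56 down to 52 mm; flange 66 mm across, 12-15 mm up; body 60 mm across (55 inside); floor 15 mm up with rings of dark holes. Stands on its foot; about 0.12 kg. Seated: flange on the receiver's rim, underside 66 mm above the receiver's underside. Point: its centre, 32 mm above its underside; z up, yaw does not matter.
- press_knob (a point): Press: perforated steel disc 45 mm across, 4 mm thick, with an 8 mm rod and a round knob on top, 18 mm across, 12 mm tall; 67 mm tall in all. Stands on its disc, loose, about 0.07 kg. In place the disc lies on the upper cup's floor and the knob is 6 to 18 mm above that cup's rim. The point is the knob's centre, 61 mm above the underside; z up, yaw does not matter.
- lid_knob (a point): Lid: stepped steel dome, 74 mm across its flared edge, knob on top 18 mm across, 35.5 to 48 mm up. Lies knob up; about 0.08 kg. Its band (9 mm tall, 69 mm inside at the edge, 65 above) slips outside the upper cup until the inner shoulder sits on the rim: edge 55 mm above that cup's underside; the press fits in the dome. Point: knob's centre, 41.5 mm above the edge; z up, any yaw.
- thali_floor (a point): The empty brass thali (small round tray), 160 mm across its rim, rim 12 mm high, flat floor about 145 mm across and 3 mm thick; it does not move. The point is at the middle of its floor, on the upper surface. It may be on the left or on the right.
- sweets: Brass thali of the same size (160 mm) with seven round orange-yellow ladoos 33 mm across, up to 36 mm high; it does not move and must not be touched. The origin is at the centre of its underside.
- tumbler_mid (a point): Steel drinking tumbler with tapering sides and a wide flat lip, 42 mm across at the bottom, 63 mm at the lip, 82 mm tall; loose, not part of the filter, to be left alone. The point is at its centre, half-way up.
- jar_mid (a point): Closed amber glass jar with a black cap, 62 mm across, 88 mm tall; loose, to be left alone. The point is at its centre, half-way up.
There are look-alikes about, which are no part of the job. Leave any purple look-alike of the part that bears press_knob alone.

How it is judged:
By the outcome, as a careful person would: the job done as asked, in the order asked, and still so for the second after the job is handed in, with the robot touching nothing.
It also fails if it takes over 120 s, if anything falls off the work surface, if the arm or the gripper's body presses on something with over 40 N, if the wrist force passes 120 N, or if a joint passes its speed limit or range.

## Robot

A 6-joint arm with a two-finger parallel gripper is mounted at the origin on the work surface. World frame = base frame: x ahead of the robot, y to its left, z up, the work surface at z = 0. Lengths are in mm, angles in rad, forces in N, time in s.
With the tool pointing down it reaches from about 275 to 1000 mm from the base axis. Payload 8.4 kg.
Tool frame: the origin (TCP) lies midway between the tips of the shut fingers; the grasp point (between the pads) lies 19 mm behind it; z points along the fingers, y is the direction in which the jaws open and shut (so a half turn about z gives the same grasp; the last joint's range is limited). The gripper opens to 85 mm and grips with 20 to 120 N. Pads are 22 mm wide; open, the fingers measure 114 mm over their backs; the gripper's body (76 mm by 85 mm) begins 54 mm behind the grasp point. The pads swing forward as they close: fully open they stand 13 mm farther back than shut.
Start: joints at [1.178, 0.353, 1.633, -0, 1.155, -0.002], TCP at [238.079, 577.881, 231.281] pointing down, gripper open.
Joint ranges: [-2.63, 2.63], [-0.92, 2.1], [0.06, 2.66], [-1.3, 4.44], [0, 2.69], [-3.02, 3.02]. Speed limits (rad/s): [2.22, 2.22, 2.79, 3.14, 3.14, 3.14].

## Interface

Orientations are given as [roll, pitch, yaw] about the fixed x, y, z axes, in that order (R = Rz(yaw) Ry(pitch) Rx(roll)).
In Python, from rig import * gives the robot as it stands.
- The arm moves only by the tool play_rows, never from a script. Its argument "moves" is a list of rows, each a list of 3 entries, a list of its own where there are three numbers: the shift along the tool's x, y, z in m, then the turn, a rotation vector about the tool's x, y, z in rad, then the opening in per cent of the stroke, from 0 (shut) to 100 (fully open). In form: [[[x, y, z], [rx, ry, rz], fingers], ...]. A call has 1 to 20 rows; each row shifts and turns the commanded pose from where the row before left it, along the tool's axes as they then stand; what a row does not reach is not made up. A row lasts 1/10 s, in which the tool goes at most 50 mm and 8.59 degrees, less where a joint would pass 70% of its speed; a pose out of reach is approached as far as the arm can. A call is refused whole if a number of a shift passes 0.05 or a number of a turn 0.15, either way. A call with a gripper value outside its range is refused whole. The fingers move at their own pace and stop on an object; "squeeze" is the grip in N (left out, the last holds). Time passes only in rows, so rows that do not move let the fingers close. It gives the time, the measured TCP pose, the force and the opening at its end, in the units of the state.
- sense(): the state, without advancing time (a new reading comes with each control period).
- grab_frame(name): name is "side" or "top"; returns a dict with "pixels" (400x640x3 uint8, red, green, blue), "intrinsics" (3x3 intrinsics, pixels), "R" (3x3) and "t" (3): a world point X has camera coordinates R X + t. Camera axes: x right, y down, z forward; pixel columns grow to the right and rows downward; lengths in mm; the calibration is good to about 2 mm. A picture is of the moment at which its call begins. There is no depth.
- sign_off(): hands the job in, once; it reports no verdict.
The state is a dict: "clock": time; "qpos": joint angles; "qvel": joint speeds; "joint_efforts": joint torques, N m; "eef_pos": TCP position; "tcp_rot": TCP orientation; "contact_force": force on the tool from outside, world axes, zero at the start; "wrist_torque": the same for the moment, N m; "opening": opening from 0.0 (shut) to 1.0 (fully open).
Only numpy, scipy, OpenCV 4.12 (cv2) and the standard library are available. Lean on these libraries where they do the work, as an engineer would, in place of code of your own. Each camera call takes 0.05 s, during which the arm holds its last target. There are 200 camera calls.

## Working session

There is one attempt and no reset: what is moved stays moved. The work goes in short steps, Python scripts to look and compute and a tool call to move; the robot and the scene stay as the last step left them, time stands still between calls to the robot, and variables do not carry over. Pictures are saved under pics/ and viewed, about 12 in all and at most 16, crops included, and the job is handed in when it is done.

Besides the shell and the picture viewer there is one more tool, called after "Emit:" as a command line: name --argument value ..., lists and objects as JSON in quotes. play_rows: Moves the arm, as the interface text tells. Its arguments: {"type":"object","properties":{"moves":{"type":"array"},"squeeze":{"type":"number"}},"required":["moves"]}

```bash
mkdir -p pics
python3 - <<'E'
from rig import *
import cv2,numpy as np
s=sense();print(s)
for n in("side","top"):
    f=grab_frame(n);cv2.imwrite(f"pics/{n}0.png",f["pixels"][...,::-1])
    R=np.array(f["R"]);t=np.array(f["t"]);print(n,f["intrinsics"],R,t,"C",-R.T@t)
E
```

```text
{'clock': 0.0, 'qpos': array([ 1.17759705e+00,  3.53687603e-01,  1.63412684e+00,  1.40805216e-05,
        1.15518273e+00, -2.41959943e-03]), 'qvel': array([-0.00090361,  0.00219934,  0.00129569,  0.00114909, -0.00013455,
       -0.00096683]), 'joint_efforts': array([-3.48588183e-03, -6.05245399e+01, -3.42058825e+01, -4.24194559e-04,
        9.73952789e-03,  2.44919545e-05]), 'eef_pos': array([237.89616778, 577.44706573, 230.54015257]), 'tcp_rot': array([-3.14018816e+00, -1.62721784e-05,  2.75080727e+00]), 'contact_force': array([-1.53882259e-01, -8.66491571e-01,  5.94169825e-04]), 'wrist_torque': array([ 0.01397193, -0.01379977,  0.03341533]), 'opening': 1.0039815048784966}
side [[411.65352024   0.         322.75638525]
 [  0.         411.65352024 203.19211848]
 [  0.           0.           1.        ]] [[ 0.92750763 -0.37379007 -0.00325212]
 [-0.2908064  -0.71607437 -0.63456216]
 [ 0.23486428  0.58950698 -0.77286499]] [-467.24399885  173.95194927  840.56118203] C [ 286.54092189 -545.60531892  758.50410143]
top [[455.33237221   0.         314.92081703]
 [  0.         455.33237221 204.37085718]
 [  0.           0.           1.        ]] [[ 0.01556914 -0.99987491 -0.00278823]
 [-0.98021258 -0.01471251 -0.19740021]
 [ 0.1973345   0.00580641 -0.98031902]] [-18.99383603 512.74828785 957.67993151] C [ 313.91475308  -17.00832435 1039.99551365]
```

View pics/top0.png

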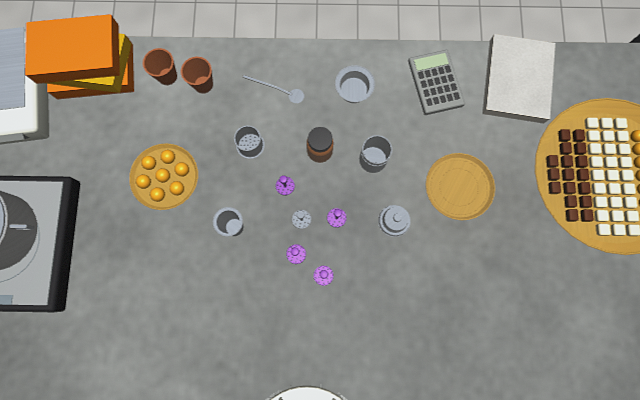

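View pics/side0.png

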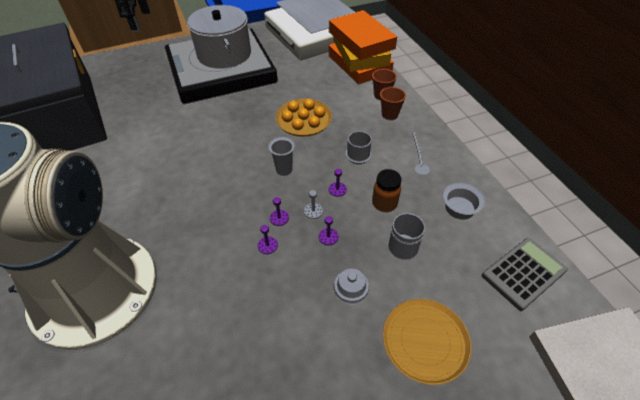

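Top view: receiver at about (376,153), upper cup (249,141, holes visible), steel press (302,219) among four purple look-alikes, lid (395,219), empty thali (461,186), tumbler (228,221), jar (320,143), ladoos (164,177). The side view agrees. Next, zoomed crops to help with segmentation.

```bash
cat > h.py <<'E'
from rig import *
import cv2,numpy as np
def cam(f): return np.array(f["intrinsics"]),np.array(f["R"]),np.array(f["t"])
def ray(f,uv,z):
    K,R,t=cam(f);C=-R.T@t
    p=np.c_[np.atleast_2d(uv),np.ones(len(np.atleast_2d(uv)))]@np.linalg.inv(K).T@R
    return C+p*((z-C[2])/p[:,2])[:,None]
def proj(f,X):
    K,R,t=cam(f);c=(np.atleast_2d(X)@R.T+t)@K.T;return c[:,:2]/c[:,2:]
E
python3 - <<'E'
from h import *
f=grab_frame("top");g=grab_frame("side")
print("guess", {k:ray(f,v[0],v[1]).round(0)[0] for k,v in dict(rec=((376,149),78),up=((249,136),64),press=((301,219),61),lid=((396,214),41),thali=((461,186),5)).items()})
def crop(f,c,w=24,s=8):
    x,y=c;p=f["pixels"][y-w:y+w,x-w:x+w,::-1];return cv2.resize(p,None,fx=5.4,fy=5.4,interpolation=cv2.INTER_CUBIC)
a=[crop(f,c) for c in((376,153),(249,141),(302,219))];b=[crop(g,c) for c in((406,236),(359,147),(312,204))]
cv2.imwrite("pics/c1.png",np.vstack([np.hstack(a),np.hstack(b)]))
E
```

```text
guess {'rec': array([ 634., -144.,   78.]), 'up': array([665., 140.,  64.]), 'press': array([478.,  19.,  61.]), 'lid': array([ 496., -192.,   41.]), 'thali': array([ 571., -351.,    5.])}
```

View pics/c1.png

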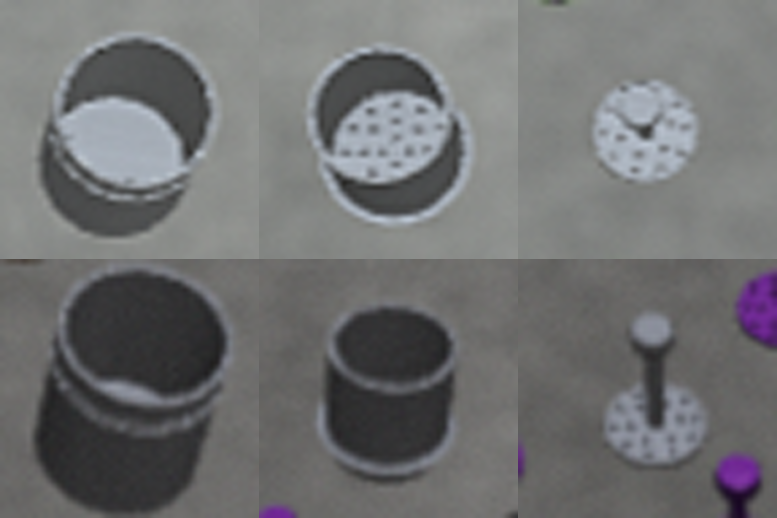

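Crops show clear rims: receiver at top ≈(376.9,150.7) and side ≈(408.7,226.6); upper cup ≈(247.5,139.5) and (359.6,139.5); press knob top ≈(301,214.3) and (312.8,192.6).

Run:
```python
from h import *
f=grab_frame("top");g=grab_frame("side")
for k,a,b,z in(("rec",(376.9,150.7),(408.7,226.6),78),("up",(247.5,139.5),(359.6,139.5),64),("press",(301,214.3),(312.8,192.6),67)):
    Pa,Pb=[(lambda K,R,t:K@np.c_[R,t])(*cam(x)) for x in(f,g)]
    X=cv2.triangulatePoints(Pa,Pb,np.array(a,float),np.array(b,float));X=(X[:3]/X[3]).ravel()
    print(k,ray(f,a,z).round(1)[0],ray(g,b,z).round(1)[0],"tri",X.round(1))
for n,fr,win in(("top",f,(410,530,140,235)),("side",g,(370,485,290,392))):
    p=fr["pixels"];h=cv2.cvtColor(p,cv2.COLOR_RGB2HSV);m=((h[...,1]>90)&(h[...,0]<30)).astype(np.uint8)
    q=np.zeros_like(m);q[win[2]:win[3],win[0]:win[1]]=m[win[2]:win[3],win[0]:win[1]]
    c=max(cv2.findContours(q,0,1)[0],key=cv2.contourArea)[:,0].astype(float)
    for z in(6,12):
        X=ray(fr,c,z)[:,:2];(cx,cy),r=cv2.minEnclosingCircle(X.astype(np.float32));e=cv2.fitEllipse(X.astype(np.float32));print("thali",n,z,np.round(e[0],1),np.round(e[1],1),round(cx),round(cy),round(r))
def crop(f,c,w=24):
    x,y=c;p=f["pixels"][y-w:y+w,x-w:x+w,::-1];return cv2.resize(p,None,fx=8,fy=8,interpolation=cv2.INTER_CUBIC)
cv2.imwrite("pics/c2.png",np.hstack([crop(f,(395,219)),crop(g,(351,283))]))
```

```text
rec [ 630.4 -146.2   78. ] [ 632.8 -149.9   78. ] tri [ 633.4 -147.2   73.3]
up [657.1 142.9  64. ] [659.9 140.5  64. ] tri [659.5 143.1  61.3]
press [487.3  18.6  67. ] [487.6  18.4  67. ] tri [487.5  18.6  66.7]
thali top 6 [ 571.7 -348.7] [158.5 159.1] 572 -349 81
thali top 12 [ 570.2 -346.8] [157.6 158.2] 570 -347 80
thali side 6 [ 571.6 -346.3] [160.4 161.2] 572 -346 81
thali side 12 [ 569.3 -347.9] [159.1 159.9] 569 -348 81
```

View pics/c2.png

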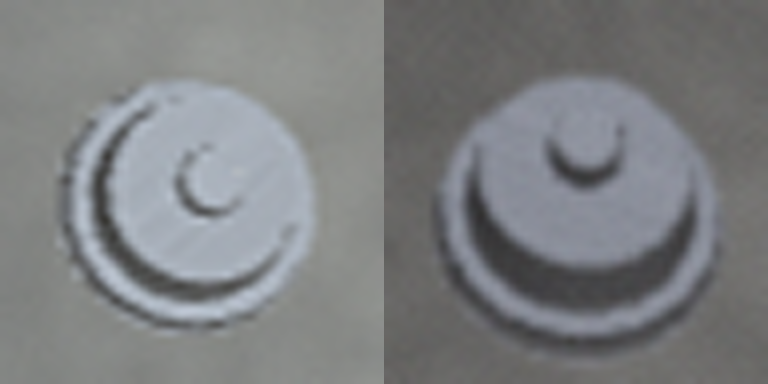

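Lid knob top: top view ≈(398.1,217.1), side ≈(352.5,276.5). The thali centre is about (570,-347.5) and measures 159 mm across, as it should. I'll turn the tool to yaw 90° (tool x = world y, tool y = world x) and go above the receiver.

Emit:
play_rows --moves '[[[0, 0, 0], [0, 0, 0.1475], 100], [[0, 0, 0], [0, 0, 0.1475], 100], [[0, 0, 0], [0, 0, 0.1475], 100], [[0, 0, 0], [0, 0, 0.1475], 100], [[0, 0, 0], [0, 0, 0.1475], 100], [[0, 0, 0], [0, 0, 0.1475], 100], [[0, 0, 0], [0, 0, 0.1475], 100], [[0, 0, 0], [0, 0, 0.1475], 100], [[0, 0, 0], [0, 0, 0], 100]]'

```text
clock: 1.2
eef_pos: [238.1, 577.8, 231.2]
tcp_rot: [-3.142, 0.0, 1.569]
contact_force: [-0.2, 1.1, -0.0]
opening: 1.001
```

Emit:
play_rows --moves '[[[-0.04, 0.022, 0], [0, 0, 0], 100], [[-0.04, 0.022, 0], [0, 0, 0], 100], [[-0.04, 0.022, 0], [0, 0, 0], 100], [[-0.04, 0.022, 0], [0, 0, 0], 100], [[-0.04, 0.022, 0], [0, 0, 0], 100], [[-0.04, 0.022, 0], [0, 0, 0], 100], [[-0.04, 0.022, 0], [0, 0, 0], 100], [[-0.04, 0.022, 0], [0, 0, 0], 100], [[-0.04, 0.022, 0], [0, 0, 0], 100], [[-0.04, 0.022, 0], [0, 0, 0], 100], [[-0.04, 0.022, 0], [0, 0, 0], 100], [[-0.04, 0.022, 0], [0, 0, 0], 100], [[-0.04, 0.022, 0], [0, 0, 0], 100], [[-0.04, 0.022, 0], [0, 0, 0], 100], [[-0.04, 0.022, 0], [0, 0, 0], 100], [[-0.04, 0.022, 0], [0, 0, 0], 100], [[-0.04, 0.022, 0], [0, 0, 0], 100], [[-0.04, 0.022, 0], [0, 0, 0], 100], [[0, 0, 0], [0, 0, 0], 100], [[0, 0, 0], [0, 0, 0], 100]]'

```text
clock: 3.2
eef_pos: [634.0, -143.1, 230.7]
tcp_rot: [-3.141, -0.0, 1.573]
contact_force: [-0.3, 0.6, 0.1]
opening: 0.998
```

Run:
```python
from h import *
f=grab_frame("top");g=grab_frame("side")
a,b=(398.1,217.1),(352.5,276.5);print("lid",ray(f,a,48).round(1),ray(g,b,48).round(1))
s=sense();print({k:np.round(s[k],3) for k in("clock","eef_pos","tcp_rot","contact_force","qpos")})
```

```text
lid [[ 487.7 -195.3   48. ]] [[ 487.1 -196.8   48. ]]
{'clock': np.float64(3.3), 'eef_pos': array([ 633.5  , -141.479,  231.035]), 'tcp_rot': array([-3.141, -0.   ,  1.573]), 'contact_force': array([-0.397,  0.68 , -0.256]), 'qpos': array([-0.222,  0.391,  1.578,  0.   ,  1.174, -0.225])}
```

Emit:
play_rows --moves '[[[-0.006, -0.002, 0.03], [0, 0, 0], 100], [[0, 0, 0.03], [0, 0, 0], 100], [[0, 0, 0.03], [0, 0, 0], 100], [[0, 0, 0.03], [0, 0, 0], 100], [[0, 0, 0.03], [0, 0, 0], 100], [[0, 0, 0.03], [0, 0, 0], 100], [[0, 0, 0.023], [0, 0, 0], 100], [[0, 0, 0], [0, 0, 0], 100], [[0, 0, 0], [0, 0, 0], 100], [[0, 0, 0], [0, 0, 0], 60], [[0, 0, 0], [0, 0, 0], 60], [[0, 0, 0], [0, 0, 0], 60], [[0, 0, 0], [0, 0, 0], 60], [[0, 0, 0], [0, 0, 0], 60], [[0, 0, 0], [0, 0, 0], 60]]' --squeeze 20

```text
clock: 4.8
eef_pos: [633.3, -148.1, 30.3]
tcp_rot: [3.139, 0.0, 1.571]
contact_force: [0.2, 1.8, 7.5]
opening: 0.775
```

Run:
```python
from h import *
f=grab_frame("side");p=f["pixels"][130:330,280:520,::-1];cv2.imwrite("pics/d1.png",cv2.resize(p,None,fx=3,fy=3,interpolation=2))
s=sense();print({k:np.round(s[k],3) for k in("clock","eef_pos","contact_force","opening","qpos")})
```

```text
{'clock': np.float64(4.85), 'eef_pos': array([ 633.351, -148.081,   30.337]), 'contact_force': array([-0.35 ,  1.867,  7.416]), 'opening': np.float64(0.78), 'qpos': array([-2.320e-01,  6.220e-01,  1.708e+00,  1.000e-03,  8.090e-01,
       -2.330e-01])}
```

View pics/d1.png

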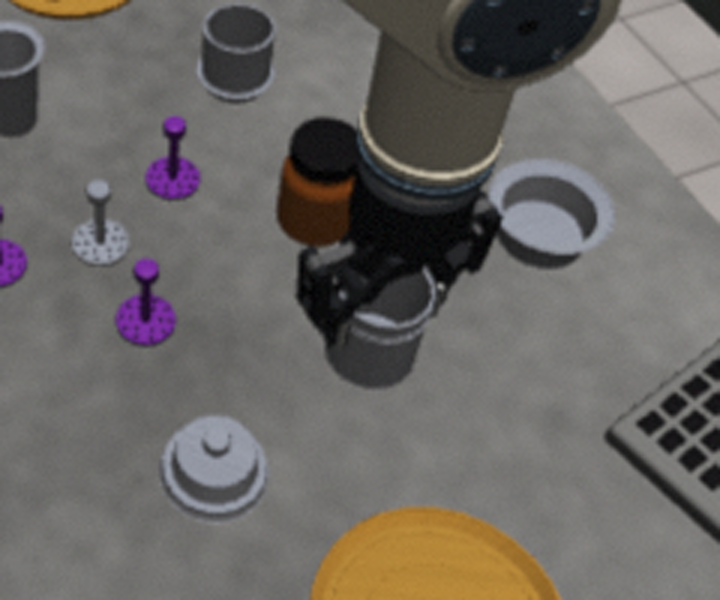

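The picture shows the receiver between the fingers, upright, with the jar and the neighbours clear. The opening of 66 mm matches its diameter. I'll open, turn 90° and regrip so it's centred along the other axis too.

Emit:
play_rows --moves '[[[0, 0, 0], [0, 0, 0], 100], [[0, 0, 0], [0, 0, 0], 100], [[0, 0, 0], [0, 0, 0], 100], [[0, 0, 0], [0, 0, 0], 100], [[0, 0, 0], [0, 0, 0.1428], 100], [[0, 0, 0], [0, 0, 0.1428], 100], [[0, 0, 0], [0, 0, 0.1428], 100], [[0, 0, 0], [0, 0, 0.1428], 100], [[0, 0, 0], [0, 0, 0.1428], 100], [[0, 0, 0], [0, 0, 0.1428], 100], [[0, 0, 0], [0, 0, 0.1428], 100], [[0, 0, 0], [0, 0, 0.1428], 100], [[0, 0, 0], [0, 0, 0.1428], 100], [[0, 0, 0], [0, 0, 0.1428], 100], [[0, 0, 0], [0, 0, 0.1428], 100], [[0, 0, 0], [0, 0, 0], 100], [[0, 0, 0], [0, 0, 0], 100]]'

```text
clock: 6.55
eef_pos: [632.0, -148.1, 28.2]
tcp_rot: [-3.142, 0.0, 0.004]
contact_force: [0.4, 0.6, -1.3]
opening: 1.003
```

Emit:
play_rows --moves '[[[0, 0, 0], [0, 0, 0], 60], [[0, 0, 0], [0, 0, 0], 60], [[0, 0, 0], [0, 0, 0], 60], [[0, 0, 0], [0, 0, 0], 60], [[0, 0, 0], [0, 0, 0], 60], [[0, 0, 0], [0, 0, 0], 60], [[0, 0, 0], [0, 0, 0], 60]]' --squeeze 30

```text
clock: 7.25
eef_pos: [632.2, -148.1, 28.6]
tcp_rot: [3.142, -0.0, 0.0]
contact_force: [-0.2, 0.9, 4.7]
opening: 0.773
```

Emit:
play_rows --moves '[[[0, 0, -0.01], [0, 0, 0], 60], [[0, 0, -0.02], [0, 0, 0], 60], [[0, 0, -0.03], [0, 0, 0], 60], [[0, 0, -0.03], [0, 0, 0], 60], [[0, 0, 0], [0, 0, 0], 60], [[0, 0, 0], [0, 0, 0], 60]]'

```text
clock: 7.85
eef_pos: [632.3, -148.2, 118.9]
tcp_rot: [3.141, -0.001, 0.0]
contact_force: [0.2, 0.2, -2.2]
opening: 0.768
```

Emit:
play_rows --moves '[[[-0.008, 0.025, 0], [0, 0, 0], 60], [[-0.008, 0.025, 0], [0, 0, 0], 60], [[-0.008, 0.025, 0], [0, 0, 0], 60], [[-0.008, 0.025, 0], [0, 0, 0], 60], [[-0.008, 0.025, 0], [0, 0, 0], 60], [[-0.008, 0.025, 0], [0, 0, 0], 60], [[-0.008, 0.025, 0], [0, 0, 0], 60], [[-0.006, 0.024, 0], [0, 0, 0], 60], [[0, 0, 0], [0, 0, 0], 60], [[0, 0, 0.03], [0, 0, 0], 60], [[0, 0, 0.03], [0, 0, 0], 60], [[0, 0, 0.015], [0, 0, 0], 60], [[0, 0, 0.006], [0, 0, 0], 60], [[0, 0, 0.003], [0, 0, 0], 60], [[0, 0, 0.002], [0, 0, 0], 60], [[0, 0, 0], [0, 0, 0], 60]]'

```text
clock: 9.45
eef_pos: [570.7, -347.4, 33.1]
tcp_rot: [3.141, -0.001, 0.0]
contact_force: [0.6, 0.3, -0.5]
opening: 0.764
```

Run:
```python
from h import *
f=grab_frame("side");p=f["pixels"][220:400,320:560,::-1];cv2.imwrite("pics/d2.png",cv2.resize(p,None,fx=3,fy=3,interpolation=2))
```

```text
(no output)
```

View pics/d2.png

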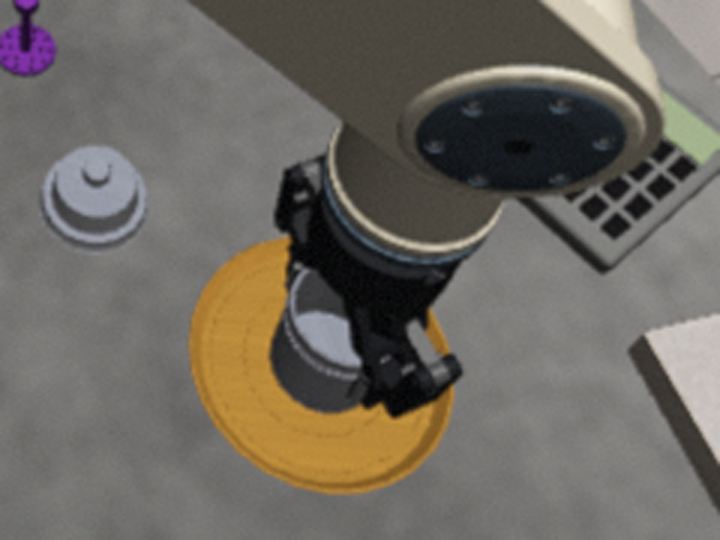

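The receiver stands over the middle of the thali, upright. I'll set it down, release, and go to above the upper cup.

Emit:
play_rows --moves '[[[0, 0, 0.001], [0, 0, 0], 60], [[0, 0, 0.001], [0, 0, 0], 60], [[0, 0, 0], [0, 0, 0], 60], [[0, 0, 0], [0, 0, 0], 85], [[0, 0, 0], [0, 0, 0], 100], [[0, 0, 0], [0, 0, 0], 100], [[0, 0, 0], [0, 0, 0], 100], [[0, 0, 0], [0, 0, 0], 100], [[0, 0, -0.015], [0, 0, 0], 100], [[0, 0, -0.03], [0, 0, 0], 100], [[0, 0, -0.03], [0, 0, 0], 100], [[0, 0, -0.03], [0, 0, 0], 100], [[0, 0, -0.03], [0, 0, 0], 100], [[0, 0, -0.015], [0, 0, 0], 100]]'

```text
clock: 10.9
eef_pos: [571.2, -347.8, 184.4]
tcp_rot: [3.139, -0.004, 0.0]
contact_force: [-0.1, 0.1, -0.2]
opening: 1.002
```

Emit:
play_rows --moves '[[[0.006, -0.035, 0], [0, 0, 0], 100], [[0.006, -0.035, 0], [0, 0, 0], 100], [[0.006, -0.035, 0], [0, 0, 0], 100], [[0.006, -0.035, 0], [0, 0, 0], 100], [[0.006, -0.035, 0], [0, 0, 0], 100], [[0.006, -0.035, 0], [0, 0, 0], 100], [[0.006, -0.035, 0], [0, 0, 0], 100], [[0.006, -0.035, 0], [0, 0, 0], 100], [[0.006, -0.035, 0], [0, 0, 0], 100], [[0.006, -0.035, 0], [0, 0, 0], 100], [[0.006, -0.035, 0], [0, 0, 0], 100], [[0.006, -0.035, 0], [0, 0, 0], 100], [[0.006, -0.035, 0], [0, 0, 0], 100], [[0.0105, -0.034, 0], [0, 0, 0], 100], [[0, 0, 0], [0, 0, 0], 100], [[0, 0, 0], [0, 0, 0], 100]]'

```text
clock: 12.5
eef_pos: [658.2, 142.3, 179.9]
tcp_rot: [3.141, 0.001, 0.002]
contact_force: [0.1, -0.2, -0.3]
opening: 1.004
```

Run:
```python
from h import *
f=grab_frame("top")
def crop(x,y,w=24): return cv2.resize(f["pixels"][y-w:y+w,x-w:x+w,::-1],None,fx=8,fy=8,interpolation=2)
cv2.imwrite("pics/d3.png",np.hstack([crop(463,180),crop(461,186,40)[::1,::1][128:512,128:512]]))
print(sense()["eef_pos"].round(1))
print(proj(f,[[570,-347.3,81],[570,-347.3,3]]).round(1))
```

```text
[658.1 141.5 180. ]
[[470.1 178.2]
 [459.  186.7]]
```

View pics/d3.png

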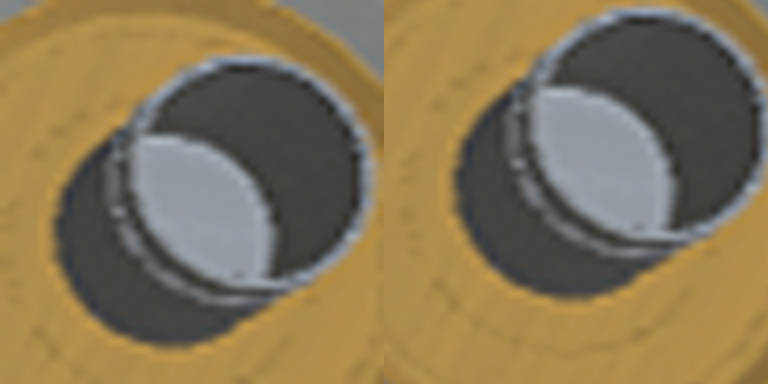

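Rim seen at ≈(470.5,177.9), predicted (470.1,178.2), so the receiver is upright and within about 1 mm of (570,-347). Now the upper cup, with the same two-way centring.

Emit:
play_rows --moves '[[[0, 0, 0.03], [0, 0, 0], 100], [[0, 0, 0.03], [0, 0, 0], 100], [[0, 0, 0.03], [0, 0, 0], 100], [[0, 0, 0.03], [0, 0, 0], 100], [[0, 0, 0.03], [0, 0, 0], 100], [[0, 0, 0.006], [0, 0, 0], 100], [[0, 0, 0], [0, 0, 0], 100], [[0, 0, 0], [0, 0, 0], 100], [[0, 0, 0], [0, 0, 0], 60], [[0, 0, 0], [0, 0, 0], 60], [[0, 0, 0], [0, 0, 0], 60], [[0, 0, 0], [0, 0, 0], 60], [[0, 0, 0], [0, 0, 0], 60], [[0, 0, 0], [0, 0, 0], 60], [[0, 0, 0], [0, 0, 0], 60]]' --squeeze 20

```text
clock: 14.05
eef_pos: [659.8, 142.2, 26.1]
tcp_rot: [-3.141, -0.003, 0.0]
contact_force: [-0.0, -0.8, 7.5]
opening: 0.694
```

Emit:
play_rows --moves '[[[0, 0, 0], [0, 0, 0], 100], [[0, 0, 0], [0, 0, 0], 100], [[0, 0, 0], [0, 0, 0], 100], [[0, 0, 0], [0, 0, 0], 100], [[0, 0, 0], [0, 0, -0.1428], 100], [[0, 0, 0], [0, 0, -0.1428], 100], [[0, 0, 0], [0, 0, -0.1428], 100], [[0, 0, 0], [0, 0, -0.1428], 100], [[0, 0, 0], [0, 0, -0.1428], 100], [[0, 0, 0], [0, 0, -0.1428], 100], [[0, 0, 0], [0, 0, -0.1428], 100], [[0, 0, 0], [0, 0, -0.1428], 100], [[0, 0, 0], [0, 0, -0.1428], 100], [[0, 0, 0], [0, 0, -0.1428], 100], [[0, 0, 0], [0, 0, -0.1428], 100], [[0, 0, 0], [0, 0, 0], 100], [[0, 0, 0], [0, 0, 0], 100]]'

```text
clock: 15.75
eef_pos: [658.5, 141.9, 24.1]
tcp_rot: [-3.141, 0.0, 1.567]
contact_force: [-0.2, 0.5, 0.4]
opening: 0.999
```

Emit:
play_rows --moves '[[[0, 0, 0], [0, 0, 0], 60], [[0, 0, 0], [0, 0, 0], 60], [[0, 0, 0], [0, 0, 0], 60], [[0, 0, 0], [0, 0, 0], 60], [[0, 0, 0], [0, 0, 0], 60], [[0, 0, 0], [0, 0, 0], 60], [[0, 0, 0], [0, 0, 0], 60]]' --squeeze 30

```text
clock: 16.45
eef_pos: [658.8, 141.9, 24.6]
tcp_rot: [3.141, -0.0, 1.57]
contact_force: [-0.4, -0.3, 5.0]
opening: 0.716
```

Emit:
play_rows --moves '[[[0, 0, -0.01], [0, 0, 0], 60], [[0, 0, -0.03], [0, 0, 0], 60], [[0, 0, -0.03], [0, 0, 0], 60], [[0, 0, -0.03], [0, 0, 0], 60], [[0, 0, -0.03], [0, 0, 0], 60], [[0, 0, -0.03], [0, 0, 0], 60], [[0, 0, 0], [0, 0, 0], 60]]'

```text
clock: 17.15
eef_pos: [660.9, 142.4, 189.3]
tcp_rot: [3.135, -0.001, 1.571]
contact_force: [1.0, -0.4, -0.8]
opening: 0.716
```

Emit:
play_rows --moves '[[[-0.035, -0.006, 0], [0, 0, 0], 60], [[-0.035, -0.006, 0], [0, 0, 0], 60], [[-0.035, -0.006, 0], [0, 0, 0], 60], [[-0.035, -0.006, 0], [0, 0, 0], 60], [[-0.035, -0.006, 0], [0, 0, 0], 60], [[-0.035, -0.006, 0], [0, 0, 0], 60], [[-0.035, -0.006, 0], [0, 0, 0], 60], [[-0.035, -0.006, 0], [0, 0, 0], 60], [[-0.035, -0.006, 0], [0, 0, 0], 60], [[-0.035, -0.006, 0], [0, 0, 0], 60], [[-0.035, -0.006, 0], [0, 0, 0], 60], [[-0.035, -0.006, 0], [0, 0, 0], 60], [[-0.035, -0.006, 0], [0, 0, 0], 60], [[-0.034, -0.0105, 0], [0, 0, 0], 60], [[0, 0, 0], [0, 0, 0], 60], [[0, 0, 0.03], [0, 0, 0], 60], [[0, 0, 0.03], [0, 0, 0], 60], [[0, 0, 0.014], [0, 0, 0], 60], [[0, 0, 0], [0, 0, 0], 60], [[0, 0, 0], [0, 0, 0], 60]]'

```text
clock: 19.15
eef_pos: [570.5, -346.9, 110.7]
tcp_rot: [3.142, -0.0, 1.571]
contact_force: [1.2, -1.2, -1.4]
opening: 0.72
```

Run:
```python
from h import *
f=grab_frame("side");p=f["pixels"][200:380,320:560,::-1];cv2.imwrite("pics/d4.png",cv2.resize(p,None,fx=3,fy=3,interpolation=2))
print(sense()["eef_pos"].round(1))
```

```text
[ 570.9 -347.2  111.5]
```

View pics/d4.png

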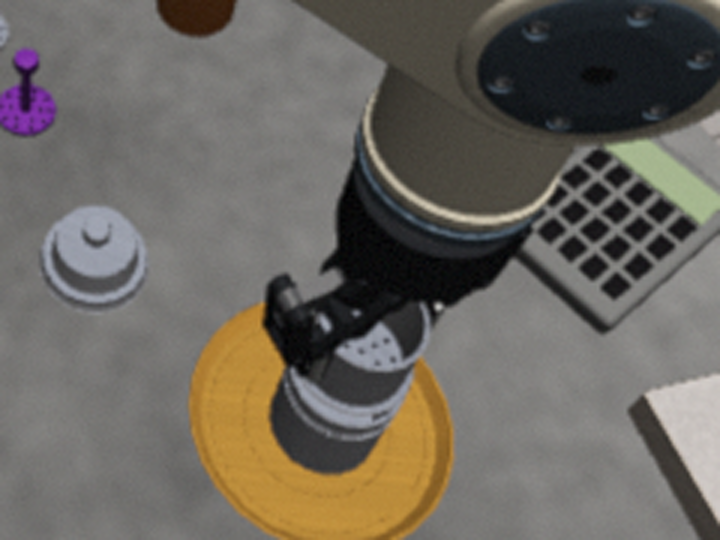

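The upper cup hangs coaxially just above the receiver. Lowering it.

Emit:
play_rows --moves '[[[0, 0, 0.003], [0, 0, 0], 60], [[0, 0, 0.003], [0, 0, 0], 60], [[0, 0, 0.003], [0, 0, 0], 60], [[0, 0, 0.003], [0, 0, 0], 60], [[0, 0, 0.002], [0, 0, 0], 60], [[0, 0, 0.002], [0, 0, 0], 60], [[0, 0, 0.001], [0, 0, 0], 60], [[0, 0, 0], [0, 0, 0], 60], [[0, 0, 0], [0, 0, 0], 60]]'

```text
clock: 20.1
eef_pos: [570.1, -347.2, 93.6]
tcp_rot: [-3.142, 0.0, 1.571]
contact_force: [-2.1, 1.5, 4.1]
opening: 0.717
```

Emit:
play_rows --moves '[[[0, 0, 0.001], [0, 0, 0], 60], [[0, 0, 0.001], [0, 0, 0], 60], [[0, 0, 0], [0, 0, 0], 60]]'

```text
clock: 20.4
eef_pos: [570.2, -347.3, 93.5]
tcp_rot: [3.141, 0.0, 1.571]
contact_force: [-7.0, 3.4, 20.2]
opening: 0.72
```

Emit:
play_rows --moves '[[[0, 0, -0.001], [0, 0, 0], 80], [[0, 0, -0.001], [0, 0, 0], 100], [[0, 0, 0], [0, 0, 0], 100], [[0, 0, 0], [0, 0, 0], 100], [[0, 0, 0], [0, 0, 0], 100], [[0, 0, -0.015], [0, 0, 0], 100], [[0, 0, -0.03], [0, 0, 0], 100], [[0, 0, -0.03], [0, 0, 0], 100], [[0, 0, -0.03], [0, 0, 0], 100], [[0, 0, 0], [0, 0, 0], 60], [[0, 0, 0], [0, 0, 0], 60]]'

```text
clock: 21.5
eef_pos: [570.5, -347.4, 199.8]
tcp_rot: [3.14, 0.001, 1.571]
contact_force: [-0.4, 1.1, -1.0]
opening: 0.695
```

Emit:
play_rows --moves '[[[0.036, -0.008, 0], [0, 0, 0], 50], [[0.036, -0.008, 0], [0, 0, 0], 50], [[0.036, -0.008, 0], [0, 0, 0], 50], [[0.036, -0.008, 0], [0, 0, 0], 50], [[0.036, -0.008, 0], [0, 0, 0], 50], [[0.036, -0.008, 0], [0, 0, 0], 50], [[0.036, -0.008, 0], [0, 0, 0], 50], [[0.036, -0.008, 0], [0, 0, 0], 50], [[0.036, -0.008, 0], [0, 0, 0], 50], [[0.036, -0.008, 0], [0, 0, 0], 50], [[0.006, -0.003, 0.03], [0, 0, 0], 50], [[0, 0, 0.03], [0, 0, 0], 50], [[0, 0, 0.03], [0, 0, 0], 50], [[0, 0, 0], [0, 0, 0], 50], [[0, 0, 0], [0, 0, 0], 50]]'

```text
clock: 23.0
eef_pos: [486.3, 18.8, 107.9]
tcp_rot: [-3.139, 0.0, 1.571]
contact_force: [0.4, 0.3, -0.4]
opening: 0.5
```

Run:
```python
from h import *
f=grab_frame("top");g=grab_frame("side");a=cv2.resize(f["pixels"][145:225,430:510,::-1],None,fx=5,fy=5,interpolation=2);b=cv2.resize(g["pixels"][130:250,240:360,::-1],(400,400),interpolation=2)
cv2.imwrite("pics/d5.png",np.hstack([a,b]))
s=sense();print(s["eef_pos"].round(1),s["opening"],proj(f,[[570,-347.3,133],[570,-347.3,81]]).round(1))
```

```text
[487.8  18.8 109.3] 0.49831855339528236 [[478.4 171.8]
 [470.1 178.2]]
```

View pics/d5.png

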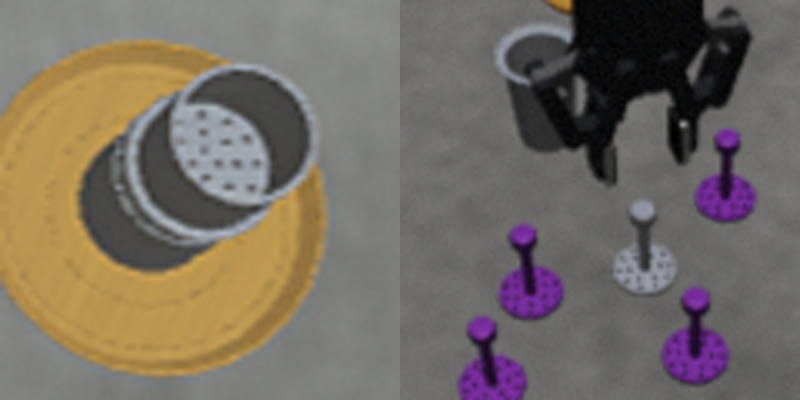

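Left: the upper cup is seated with its flange on the receiver's rim, mouth ≈(479,172.2) against (478.4,171.8) predicted. Right: the open fingers straddle the steel press, clear of the purple ones.

Emit:
play_rows --moves '[[[0, 0, 0.02], [0, 0, 0], 50], [[0, 0, 0.02], [0, 0, 0], 50], [[0, 0, 0.012], [0, 0, 0], 50], [[0, 0, 0.004], [0, 0, 0], 50], [[0, 0, 0], [0, 0, 0], 50], [[0, 0, 0], [0, 0, 0], 10], [[0, 0, 0], [0, 0, 0], 10], [[0, 0, 0], [0, 0, 0], 10], [[0, 0, 0], [0, 0, 0], 10], [[0, 0, 0], [0, 0, 0], 10], [[0, 0, 0], [0, 0, 0], 10], [[0, 0, 0], [0, 0, 0], 10], [[0, 0, 0], [0, 0, 0], 10], [[0, 0, -0.01], [0, 0, 0], 10], [[0, 0, -0.02], [0, 0, 0], 10], [[0, 0, -0.03], [0, 0, 0], 10], [[0, 0, 0], [0, 0, 0], 10], [[0, 0, 0], [0, 0, 0], 10]]' --squeeze 30

```text
clock: 24.9
eef_pos: [487.6, 18.9, 113.2]
tcp_rot: [3.139, -0.0, 1.571]
contact_force: [-0.6, -0.2, -1.2]
opening: 0.191
```

Run:
```python
from h import *
g=grab_frame("side");b=cv2.resize(g["pixels"][100:230,240:390,::-1],(690,598),interpolation=2)
cv2.imwrite("pics/d6.png",b)
s=sense();print(s["eef_pos"].round(1),s["opening"])
```

```text
[486.9  18.9 112.4] 0.18746705014166773
```

View pics/d6.png

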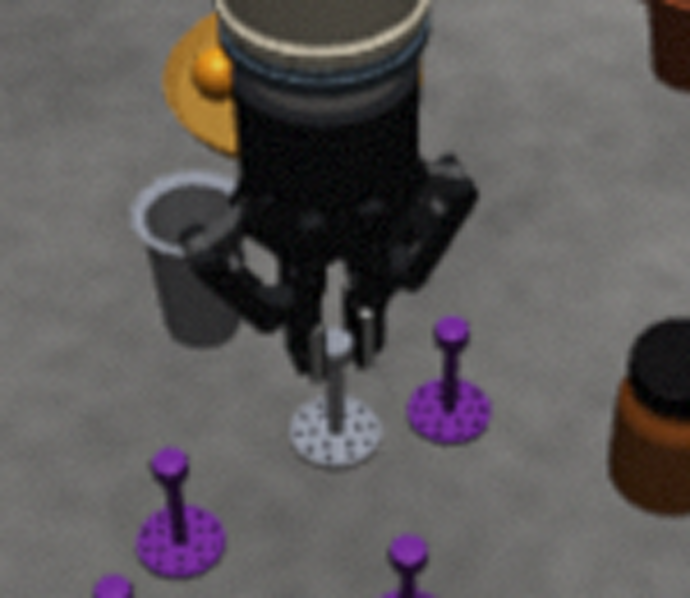

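The press is held upright by its knob and lifted; the look-alikes are undisturbed. Next: over the stack, and lower.

Emit:
play_rows --moves '[[[0, 0, -0.03], [0, 0, 0], 10], [[0, 0, -0.03], [0, 0, 0], 10], [[0, 0, -0.035], [0, 0, 0], 10], [[-0.02, 0.003, 0], [0, 0, 0], 10], [[-0.03, 0.007, 0], [0, 0, 0], 10], [[-0.03, 0.007, 0], [0, 0, 0], 10], [[-0.03, 0.007, 0], [0, 0, 0], 10], [[-0.03, 0.007, 0], [0, 0, 0], 10], [[-0.03, 0.007, 0], [0, 0, 0], 10], [[-0.03, 0.007, 0], [0, 0, 0], 10], [[-0.03, 0.007, 0], [0, 0, 0], 10], [[-0.03, 0.007, 0], [0, 0, 0], 10], [[-0.03, 0.007, 0], [0, 0, 0], 10], [[-0.03, 0.007, 0], [0, 0, 0], 10], [[-0.03, 0.007, 0], [0, 0, 0], 10], [[-0.016, 0.003, 0], [0, 0, 0], 10], [[0, 0, 0], [0, 0, 0], 10], [[0, 0, 0.015], [0, 0, 0], 10], [[0, 0, 0], [0, 0, 0], 10]]'

```text
clock: 26.85
eef_pos: [568.5, -345.0, 189.3]
tcp_rot: [-3.138, -0.003, 1.571]
contact_force: [0.2, 1.3, -0.8]
opening: 0.189
```

Run:
```python
from h import *
g=grab_frame("side");b=cv2.resize(g["pixels"][200:350,350:530,::-1],(720,600),interpolation=2)
cv2.imwrite("pics/d7.png",b)
s=sense();print(s["eef_pos"].round(1),s["opening"])
```

```text
[ 568.9 -345.2  190.3] 0.19078331081481634
```

View pics/d7.png

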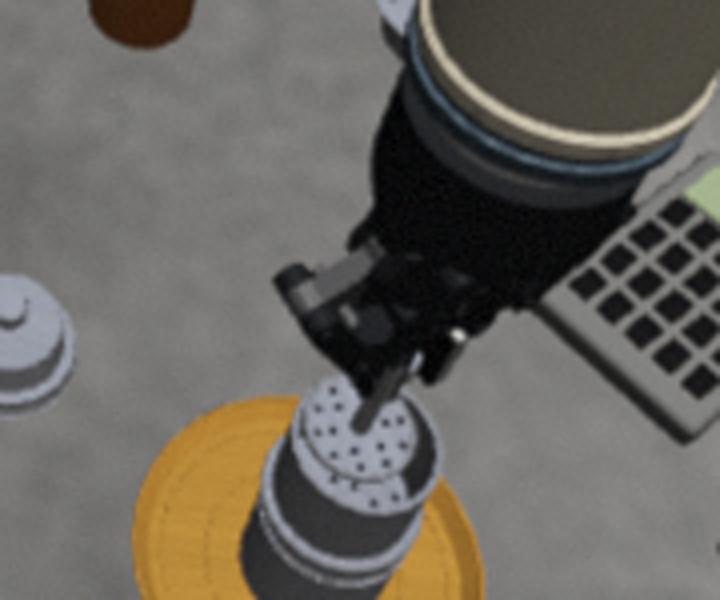

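Emit:
play_rows --moves '[[[0, 0, 0], [0, 0, 0], 10], [[0, 0, 0], [0, 0, 0], 10], [[0, 0, 0], [0, 0, 0], 10]]'

```text
clock: 27.2
eef_pos: [570.3, -346.8, 192.8]
tcp_rot: [3.141, 0.0, 1.571]
contact_force: [-0.3, -0.4, -1.8]
opening: 0.189
```

Run:
```python
from h import *
g=grab_frame("side")
print(ray(g,(440.1,307.5),144).round(1),ray(g,(441.5,310.7),133).round(1),proj(g,[[570.1,-347.1,133],[570.1,-347.1,144]]).round(1))
p=g["pixels"][285:335,415:465,::-1];cv2.imwrite("pics/d8.png",cv2.resize(p,(600,600),interpolation=2))
```

```text
[[ 566.4 -347.4  144. ]] [[ 570.5 -349.4  133. ]] [[440.5 309.5]
 [442.  306.5]]
```

View pics/d8.png

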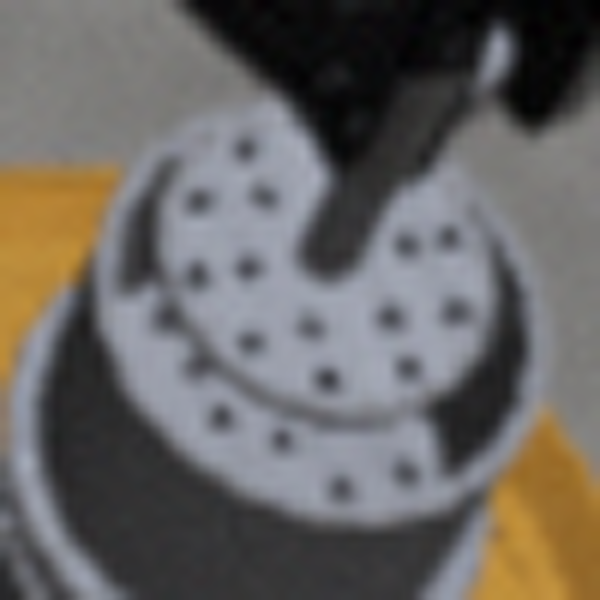

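Settled, the disc centre is ≈(442.4,307.1), predicted (442.0,306.5), so it's concentric with the cup. Lowering.

Emit:
play_rows --moves '[[[0, 0, 0.01], [0, 0, 0], 10], [[0, 0, 0.01], [0, 0, 0], 10], [[0, 0, 0.01], [0, 0, 0], 10], [[0, 0, 0.01], [0, 0, 0], 10], [[0, 0, 0.007], [0, 0, 0], 10], [[0, 0, 0.004], [0, 0, 0], 10], [[0, 0, 0.002], [0, 0, 0], 10], [[0, 0, 0.002], [0, 0, 0], 10], [[0, 0, 0.001], [0, 0, 0], 10], [[0, 0, 0], [0, 0, 0], 10], [[0, 0, 0], [0, 0, 0], 10]]'

```text
clock: 28.35
eef_pos: [570.3, -347.4, 137.1]
tcp_rot: [3.141, 0.001, 1.571]
contact_force: [-1.2, -0.3, 4.4]
opening: 0.191
```

Emit:
play_rows --moves '[[[0, 0, 0], [0, 0, 0], 30], [[0, 0, 0], [0, 0, 0], 45], [[0, 0, 0], [0, 0, 0], 45], [[0, 0, 0], [0, 0, 0], 45], [[0, 0, -0.01], [0, 0, 0], 45], [[0, 0, -0.03], [0, 0, 0], 45], [[0, 0, -0.03], [0, 0, 0], 45], [[0.03, -0.017, 0], [0, 0, 0], 45], [[0.03, -0.017, 0], [0, 0, 0], 45], [[0.03, -0.017, 0], [0, 0, 0], 45], [[0.03, -0.017, 0], [0, 0, 0], 45], [[0.031, -0.015, 0], [0, 0, 0], 45], [[0, 0, 0.03], [0, 0, 0], 45], [[0, 0, 0.03], [0, 0, 0], 45], [[0, 0, 0.03], [0, 0, 0], 45], [[0, 0, 0.02], [0, 0, 0], 45], [[0, 0, 0], [0, 0, 0], 45], [[0, 0, 0], [0, 0, 0], 45]]'

```text
clock: 30.15
eef_pos: [487.4, -196.3, 97.0]
tcp_rot: [3.141, 0.0, 1.571]
contact_force: [0.8, 0.0, 0.0]
opening: 0.451
```

Run:
```python
from h import *
g=grab_frame("side");f=grab_frame("top")
a=cv2.resize(g["pixels"][220:340,300:480,::-1],(600,400),interpolation=2);b=cv2.resize(f["pixels"][140:220,440:480+20,::-1],(200,266),interpolation=2)
c=np.zeros((400,800,3),np.uint8);c[:,:600]=a;c[:266,600:]=b
cv2.imwrite("pics/d9.png",c)
s=sense();print(s["eef_pos"].round(1),s["opening"])
```

```text
[ 488.1 -196.6   97.8] 0.4478207645377383
```

View pics/d9.png

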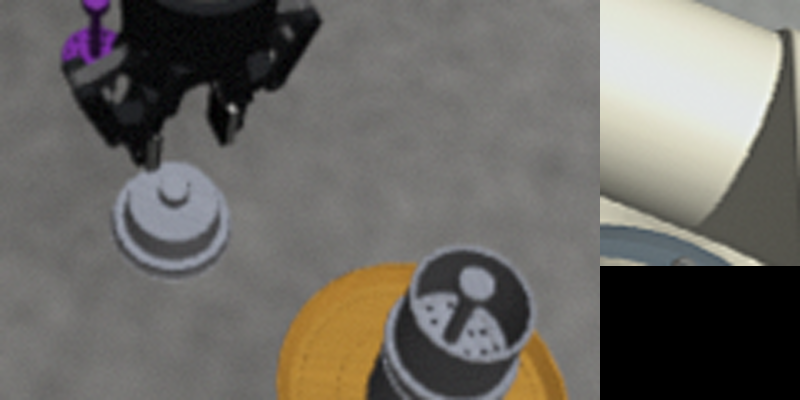

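The press stands upright in the upper cup (knob ≈(443.1,304.9), expected (443,304.6)), and the fingers straddle the lid knob. Gripping the lid.

Emit:
play_rows --moves '[[[0, 0, 0.02], [0, 0, 0], 45], [[0, 0, 0.02], [0, 0, 0], 45], [[0, 0, 0.014], [0, 0, 0], 45], [[0, 0, 0.006], [0, 0, 0], 45], [[0, 0, 0], [0, 0, 0], 45], [[0, 0, 0], [0, 0, 0], 10], [[0, 0, 0], [0, 0, 0], 10], [[0, 0, 0], [0, 0, 0], 10], [[0, 0, 0], [0, 0, 0], 10], [[0, 0, 0], [0, 0, 0], 10], [[0, 0, 0], [0, 0, 0], 10], [[0, 0, 0], [0, 0, 0], 10]]' --squeeze 40

```text
clock: 31.45
eef_pos: [487.7, -196.4, 37.1]
tcp_rot: [3.14, 0.001, 1.571]
contact_force: [0.4, 0.5, 6.3]
opening: 0.184
```

Emit:
play_rows --moves '[[[0, 0, -0.01], [0, 0, 0], 10], [[0, 0, -0.02], [0, 0, 0], 10], [[0, 0, -0.03], [0, 0, 0], 10], [[0, 0, -0.03], [0, 0, 0], 10], [[0, 0, -0.03], [0, 0, 0], 10], [[0, 0, -0.03], [0, 0, 0], 10], [[0, 0, -0.015], [0, 0, 0], 10], [[0, 0, 0], [0, 0, 0], 10], [[-0.03, 0.016, 0], [0, 0, 0], 10], [[-0.03, 0.016, 0], [0, 0, 0], 10], [[-0.03, 0.016, 0], [0, 0, 0], 10], [[-0.03, 0.016, 0], [0, 0, 0], 10], [[-0.02, 0.012, 0], [0, 0, 0], 10], [[-0.011, 0.007, 0], [0, 0, 0], 10], [[0, 0, 0], [0, 0, 0], 10], [[0, 0, 0], [0, 0, 0], 10], [[0, 0, 0], [0, 0, 0], 10], [[0, 0, 0], [0, 0, 0], 10]]'

```text
clock: 33.25
eef_pos: [569.7, -346.2, 201.5]
tcp_rot: [-3.141, -0.0, 1.571]
contact_force: [-0.1, -0.2, -1.2]
opening: 0.186
```

Run:
```python
from h import *
g=grab_frame("side")
cv2.imwrite("pics/d10.png",cv2.resize(g["pixels"][230:350,370:530,::-1],(800,600),interpolation=2))
s=sense();print(s["eef_pos"].round(1),s["opening"])
th=np.linspace(0,6.283,200);
for z,r in((160.2,37),(133,30)):
    q=(proj(g,np.c_[570.1+r*np.cos(th),-347.1+r*np.sin(th),0*th+z])-[370,230])*5;print(z,q.min(0).round(),q.max(0).round())
```

```text
[ 569.8 -346.3  201.5] 0.1911697933026213
160.2 [252. 255.] [492. 473.]
133 [259. 313.] [447. 487.]
```

View pics/d10.png

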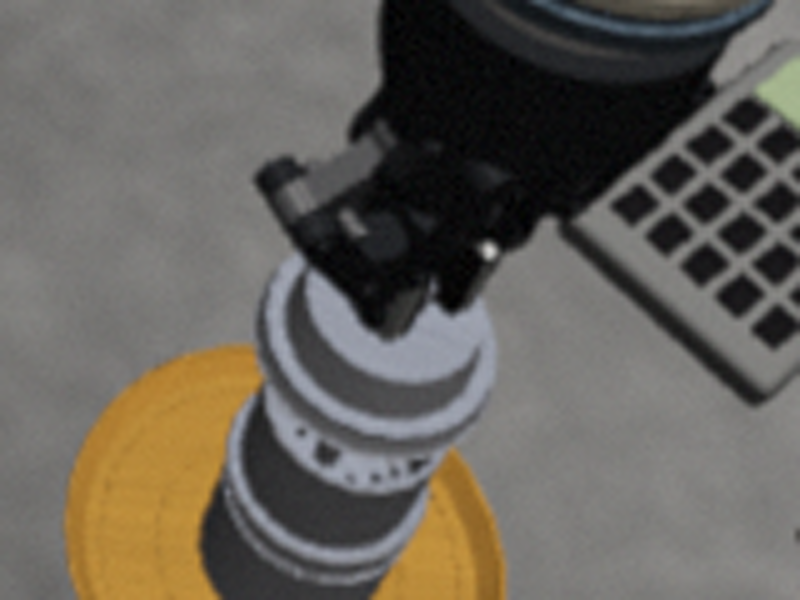

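Lid hangs over the cup; its horizontal extent matches but its lower edge looks a few px high. Checking that with intensity profiles before descending.

Run:
```python
from h import *
g=grab_frame("side");p=cv2.cvtColor(g["pixels"],cv2.COLOR_RGB2GRAY)
th=np.linspace(0,6.283,400)
for z,r in((165,37),(133,30),(133,27.5)):
    q=proj(g,np.c_[570.1+r*np.cos(th),-347.1+r*np.sin(th),0*th+z]);print(z,r,[(u,q[(abs(q[:,0]-u)<.6)][:,1].max().round(1)) for u in(435,440,445,450)])
for u in(435,440,445,450):print(u,dict(zip(range(308,334),p[308:334,u].tolist())))
```

```text
165 37 [(435, np.float64(319.5)), (440, np.float64(321.7)), (445, np.float64(323.0)), (450, np.float64(323.3))]
133 30 [(435, np.float64(325.7)), (440, np.float64(327.1)), (445, np.float64(327.4)), (450, np.float64(326.6))]
133 27.5 [(435, np.float64(324.0)), (440, np.float64(325.6)), (445, np.float64(325.8)), (450, np.float64(324.8))]
435 {308: 106, 309: 146, 310: 158, 311: 155, 312: 136, 313: 92, 314: 72, 315: 83, 316: 89, 317: 113, 318: 107, 319: 66, 320: 52, 321: 55, 322: 73, 323: 125, 324: 155, 325: 139, 326: 93, 327: 55, 328: 53, 329: 55, 330: 53, 331: 55, 332: 53, 333: 55}
440 {308: 73, 309: 70, 310: 75, 311: 103, 312: 146, 313: 158, 314: 148, 315: 109, 316: 74, 317: 86, 318: 87, 319: 103, 320: 135, 321: 161, 322: 162, 323: 164, 324: 147, 325: 119, 326: 123, 327: 131, 328: 84, 329: 55, 330: 54, 331: 51, 332: 55, 333: 53}
445 {308: 75, 309: 76, 310: 77, 311: 75, 312: 79, 313: 113, 314: 160, 315: 159, 316: 141, 317: 90, 318: 84, 319: 86, 320: 104, 321: 138, 322: 158, 323: 157, 324: 135, 325: 90, 326: 116, 327: 149, 328: 117, 329: 58, 330: 56, 331: 55, 332: 57, 333: 59}
450 {308: 79, 309: 79, 310: 80, 311: 78, 312: 81, 313: 101, 314: 144, 315: 160, 316: 161, 317: 135, 318: 83, 319: 87, 320: 101, 321: 130, 322: 147, 323: 148, 324: 140, 325: 146, 326: 150, 327: 129, 328: 66, 329: 55, 330: 53, 331: 54, 332: 58, 333: 78}
```

Run:
```python
from h import *
g=grab_frame("side");p1=cv2.cvtColor(g["pixels"],cv2.COLOR_RGB2GRAY).astype(int);p0=cv2.imread("pics/side0.png",0).astype(int)
th=np.linspace(0,6.283,800)
for p,c,z in((p0,(487.3,-196),0),(p1,(570.1,-347.1),165)):
    q=proj(g,np.c_[c[0]+37*np.cos(th),c[1]+37*np.sin(th),0*th+z])
    print("pred",q.min(0).round(1),q.max(0).round(1))
    i=q[:,1].argmax();u=int(round(q[i,0]));v=int(q[i,1]);print("col",u,v-12,p[v-12:v+6,u].tolist())
    vl=int(q[q[:,0].argmin(),1]);ul=int(q[:,0].min());vr=int(q[q[:,0].argmax(),1]);ur=int(q[:,0].max())
    print("L row",vl,ul-4,p[vl,ul-4:ul+8].tolist(),"R row",vr,ur-6,p[vr,ur-6:ur+6].tolist())
```

```text
pred [333.  271.9] [369.4 304.7]
col 352 292 [96, 70, 70, 70, 69, 82, 120, 144, 127, 73, 78, 98, 121, 107, 109, 112, 106, 108]
L row 287 329 [103, 102, 101, 101, 82, 90, 133, 145, 107, 65, 55, 58] R row 289 363 [63, 69, 115, 139, 140, 104, 108, 112, 111, 113, 111, 113]
pred [421.  279.5] [469.3 323.3]
col 450 311 [79, 78, 96, 134, 160, 160, 137, 79, 85, 101, 129, 148, 149, 142, 148, 151, 129, 67]
L row 297 416 [127, 130, 130, 127, 124, 112, 77, 75, 138, 163, 160, 125] R row 305 463 [78, 104, 148, 159, 161, 158, 139, 127, 129, 129, 127, 130]
```

The same offset shows with the lid on the table (band 5.7 px × scale 1.33 = 7.6, against 7.8 observed). So it comes from the lid's shape, and the lid is held on axis to about 1 mm. Lowering.

Emit:
play_rows --moves '[[[-0.001, 0, 0.01], [0, 0, 0], 10], [[0, 0, 0.01], [0, 0, 0], 10], [[0, 0, 0.006], [0, 0, 0], 10], [[0, 0, 0.003], [0, 0, 0], 10], [[0, 0, 0.002], [0, 0, 0], 10], [[0, 0, 0.002], [0, 0, 0], 10], [[0, 0, 0.002], [0, 0, 0], 10], [[0, 0, 0.002], [0, 0, 0], 10], [[0, 0, 0.002], [0, 0, 0], 10], [[0, 0, 0.001], [0, 0, 0], 10], [[0, 0, 0], [0, 0, 0], 10], [[0, 0, 0], [0, 0, 0], 10]]'

```text
clock: 34.6
eef_pos: [570.1, -348.1, 161.3]
tcp_rot: [3.142, 0.0, 1.571]
contact_force: [-0.7, -0.9, -0.9]
opening: 0.185
```

Emit:
play_rows --moves '[[[0, 0, 0.001], [0, 0, 0], 10], [[0, 0, 0.001], [0, 0, 0], 10], [[0, 0, 0], [0, 0, 0], 10]]'

```text
clock: 34.9
eef_pos: [570.7, -348.5, 160.9]
tcp_rot: [3.14, 0.001, 1.571]
contact_force: [-3.3, 1.9, 9.3]
opening: 0.188
```

Contact came at the expected seated height (160.3). One more gentle push, then release and retreat.

Emit:
play_rows --moves '[[[0, 0, 0.001], [0, 0, 0], 10], [[0, 0, 0], [0, 0, 0], 10]]'

```text
clock: 35.1
eef_pos: [571.0, -348.7, 160.9]
tcp_rot: [3.139, 0.002, 1.571]
contact_force: [-3.4, 1.4, 15.3]
opening: 0.185
```

Emit:
play_rows --moves '[[[0, 0, -0.001], [0, 0, 0], 25], [[0, 0, -0.001], [0, 0, 0], 45], [[0, 0, 0], [0, 0, 0], 45], [[0, 0, 0], [0, 0, 0], 45], [[0, 0, -0.01], [0, 0, 0], 45], [[0, 0, -0.03], [0, 0, 0], 45], [[0, 0, -0.03], [0, 0, 0], 45], [[0.04, 0, 0], [0, 0, 0], 45], [[0.04, 0, 0], [0, 0, 0], 45], [[0.04, 0, 0], [0, 0, 0], 45], [[0.04, 0, 0], [0, 0, 0], 45], [[0.04, 0, 0], [0, 0, 0], 45], [[0.04, 0, 0], [0, 0, 0], 45], [[0.04, 0, 0], [0, 0, 0], 45], [[0.04, 0, 0], [0, 0, 0], 45], [[0, 0, 0], [0, 0, 0], 45], [[0, 0, 0], [0, 0, 0], 45]]'

```text
clock: 36.8
eef_pos: [570.3, -27.5, 230.9]
tcp_rot: [3.141, 0.0, 1.573]
contact_force: [0.3, -1.3, 0.4]
opening: 0.449
```

Run:
```python
from h import *
g=grab_frame("side");f=grab_frame("top")
a=cv2.resize(g["pixels"][230:390,370:490,::-1],(450,600),interpolation=2);b=cv2.resize(f["pixels"][130:230,420:520,::-1],(350,350),interpolation=2)
c=np.zeros((600,800,3),np.uint8);c[:,:450]=a;c[:350,450:]=b;cv2.imwrite("pics/d11.png",c)
for z in(165,172): print(z,proj(g,[[570.1,-347.1,z]]).round(1),proj(f,[[570.1,-347.1,z]]).round(1))
s=sense();print(s["eef_pos"].round(1),s["contact_force"].round(1))
```

```text
165 [[445.  300.6]] [[483.9 167.4]]
172 [[446.  298.6]] [[485.2 166.4]]
[570.2 -28.9 230.6] [ 0.7 -0.1  0.3]
```

View pics/d11.png

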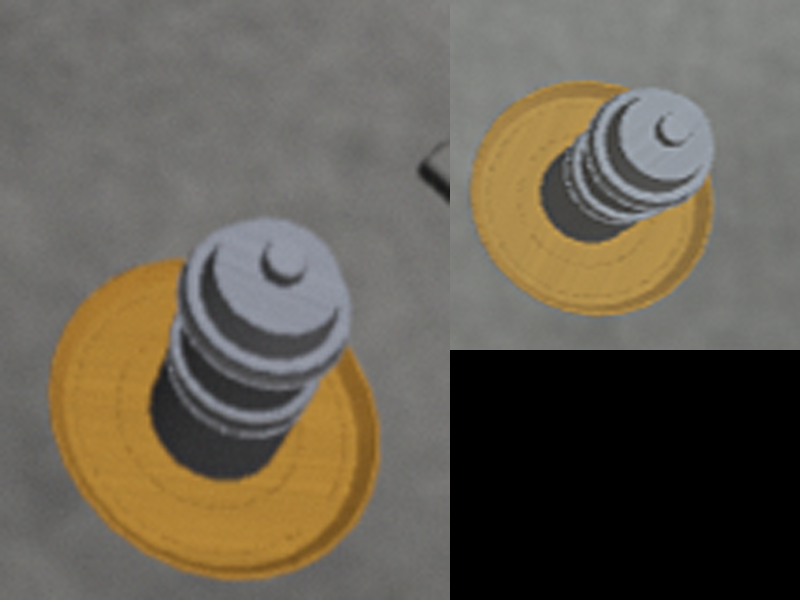

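Both views show the filter assembled, straight and level on the thali. The lid knob is at ≈(446.5,299.3) and (484.6,166.6), against (446,298.6) and (485.2,166.4) predicted for fully home. The robot is clear, so I'll hand in.

```bash
python3 -c "
from rig import *
print(sense()['clock']);print(sign_off())"
```

```text
36.9
the job is handed in; nothing more can be done
None
```

The coffee filter is back together in the middle of the empty thali. I placed the receiver, upper cup, press and lid in that order, let go of each before taking the next, and handed the job in at 36.9 s.

- **Position:** In the last pictures from both cameras the stack stands straight. The lid's knob is within about 1 px (roughly 1–2 mm) of where it should be when fully seated.
- **Seating:** The upper cup, press and lid each met resistance within about 1 mm of their expected seated height. The forces when pressing the cup and lid home were about 20 N and 15 N.
- **Other objects:** I never moved the arm against the ladoos, tumbler, jar or purple look-alikes. The pictures on the way showed them clear of the gripper, but I took no final measurement of where they stand.
- **Disagreement:** Before I lowered the lid, its lower edge looked about 3 px too high in the side view. The same offset showed when the lid lay on the table, so I put it down to the lid's shape, and it then went on fully.

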